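# Scrub the bore of a pipe stub down to its purge plug

## Robot

A 6-joint arm with a two-finger parallel gripper is mounted at the origin on the work surface; the furniture and walls round the work are solid. World frame = base frame: x ahead of the robot, y to its left, z up, the work surface at z = 0. Lengths are in m, angles in rad, forces in N, time in s.
With the tool pointing down it reaches from about 0.35 to 0.875 m from the base axis. Payload 4.2 kg.
Tool frame: the origin (TCP) lies between the finger pads; the fingertips stand 11 mm ahead of it and the grasp point (between the pads) lies 8 mm behind it; z points along the fingers, y is the line along which they close (so a half turn about z gives the same grasp; the last joint's range is limited). The gripper opens to 85 mm and grips with 20 to 120 N. Pads are 22 mm wide; open, the fingers measure 114 mm over their backs; the gripper's body (76 mm by 85 mm) begins 54 mm behind the grasp point. The pads swing forward as they close: fully open they stand 13 mm farther back than shut.
Start: joints at [-0.971, 0.385, 0.008, 0, -1.194, -0.259], TCP at [0.209, -0.589, 0.242] pointing down, gripper open.
Joint ranges: [-3.14, 3.14], [-1.21, 2.06], [-1.07, 1.41], [-3.16, 2.05], [-2.99, -0.16], [-3.1, 3.1]. Speed limits (rad/s): [2.79, 2.79, 3.14, 3.14, 3.14, 3.14].

## Interface

Orientations are given as a unit quaternion [x, y, z, w].
In Python, from plant import * gives the robot as it stands.
- The arm moves only by the tool drive_tool, never from a script. Its argument "targets" is a list of rows, each a list of 4 numbers: the shift along the tool's x, y, z scaled (see below), then the turn about the tool's z scaled (see below). In form: [[tx, ty, tz, twist], ...]. A call has 1 to 10 rows; each row is the pose to reach, as a shift and turn from the pose commanded when the call began, along the tool's axes at that moment, turning the shorter way round; what a row does not reach only later rows make up. The controller multiplies each number of a shift by 1 m and each number of a turn by 180 degrees. A row lasts 1/10 s, in which the tool goes at most 50 mm and 8.59 degrees, less where a joint would pass 70% of its speed; a pose out of reach is approached as far as the arm can. A call with a number of a shift or a turn outside -1 to 1 is refused whole. A call with a gripper value outside its range is refused whole. "hand" is the closure, from -1 (fully open) to 1 (shut), set as the call begins (left out, the last holds). The fingers move at their own pace and stop on an object; the grip force is fixed at half the most. Time passes only in rows, so rows that repeat a pose let the fingers close. It gives the time, the measured TCP pose, the force, the opening and the grip force at its end, in the units of the state.
- read_state(): the state, without advancing time (a new reading comes with each control period).
- capture(name): name is "side" or "top"; returns a dict with "image" (400x640x3 uint8, red, green, blue), "fovy" (degrees; the focal length in pixels is half the picture's height over the tangent of half this angle, whatever the lens; pixels are square), "cx", "cy" (the principal point, pixels), "k1" (the pictures are not rectified: a ray, as slopes to the right and down, at radius r is drawn at 1 + k1 r^2 times it, then the intrinsics apply), "rvec" (rotation vector, rad) and "tvec" (3), from world to camera coordinates, as OpenCV has them. Camera axes: x right, y down, z forward; pixel columns grow to the right and rows downward; lengths in m; the calibration is good to about 2 mm. A picture is of the moment at which its call begins. There is no depth.
- job_done(): hands the job in; it is judged then, once.
The state is a dict: "t": time; "joint_pos": joint angles; "qvel": joint speeds; "joint_efforts": joint torques, N m; "tcp_pos": TCP position; "orientation": TCP orientation; "contact_force": force on the tool from outside, world axes, zero at the start; "ft_torque": the same for the moment, N m; "finger_gap": finger opening in m; "grasp_force": force on a finger pad.
Only numpy, scipy, OpenCV 4.12 (cv2) and the standard library are available. Lean on these libraries where they do the work, as an engineer would, in place of code of your own. Each camera call takes 0.05 s, during which the arm holds its last target. There are 200 camera calls.

## Task

Before the pipe stub in the tilted chuck is welded, its bore must be brushed clean: take the tube brush out of its green pot and scrub the bore with three full strokes, each time running the brush down until its end presses lightly on the purge plug set inside, and then drawing it back up until its end is nearly out at the mouth. How deep the plug sits is not known; feel for it, and do not push it deeper. Then stand the brush back upright in its pot, handle up, and leave everything else where it is.

Things in the scene. Friction and masses are not known exactly. Their poses are not given: they have to be found in the camera images.
- brush: wire tube brush, 160 mm long, about 0.2 kg, standing upright in the pot at the start. Origin at the centre of its lower (bristle) end, z along its axis up to the handle. Its end is a tuft 26 mm across, springy along the axis: it starts to give at 1.6 N, then 0.8 N per mm, and is solid after 6 mm. Above the bristles a twisted-wire stem 8 mm thick runs up to 84 mm.
- brush_bristles (a point): on the brush's axis, 30 mm above its lower end: middle of the wire bristles, which reach from 8 to 49 mm above the end. Tapered nose 37 to 43 mm across (8 to 29 mm), above that 44 mm across; springy, each side can be squeezed in by 7 mm. In the pipe they drag at 3 to 5 N, with a jolt of up to 12 N as the wide part catches the rim.
- brush_handle (a point): on the brush's axis, 125 mm above its lower end: a good place for the fingers on the round red plastic handle, 24 mm in diameter from 92 to 156 mm above the end, with its rounded top at 160 mm; same axes as brush
- pipe_mouth (a point): centre of the open upper end of the pipe stub: 48 mm outside, straight smooth 41 mm bore, standing 54 mm out of the jaws of a chuck. z points out of the bore along its axis, which leans 0.2 to 0.5 rad from vertical roughly towards the robot. The mouth is about 165 to 185 mm above the bench.
- positioner: small blue bench positioner, base 150 x 130 mm, origin under its centre, fixed to the bench; carries the tilted face plate (120 mm across), chuck and pipe. In the pipe sits an orange rubber purge plug with a flat face square to the bore, somewhere 50 to 75 mm below the mouth (no pose is given for it). It is a friction fit: it holds up to about 16 N along the bore, then slips deeper.
- pot_floor (a point): centre of the inner floor of the green brush pot, a round steel cup fixed to the bench on a 90 x 90 mm dark foot; z up. Floor 12 mm above the bench, bore 50 mm, flared from 42 mm above the floor to 66 mm inside at the rim, which is 62 mm above the floor. The brush stands in it with its end on the floor.
- spray_can: green-capped spray can, 52 mm in diameter, 171 mm tall, standing at the back; bystander, origin under its centre
- torch: black TIG torch lying in front, 182 x 93 x 32 mm; bystander
- nozzle: orange-pink ceramic nozzle lying in front, 47 mm long, 19 mm thick; bystander
- coupon: weld coupon, flat steel plate 90 x 59 x 12 mm lying in front; bystander

How it is judged:
On the way, in this order (a step that is already met when the one before it is completed fails the run):
1. first stroke: the brush's end is run down the bore until it bears on the purge plug (over 1.5 N for 0.1 s) (contact force between brush and plug_c0 above 1.5 N), for 0.1 s.
2. first stroke: the brush is drawn up until its end is less than 25 mm below the mouth (z of brush in the frame of pipe_mouth between -0.025 and 0 m and x of brush in the frame of pipe_mouth between -0.02 and 0.02 m and y of brush in the frame of pipe_mouth between -0.02 and 0.02 m).
3. second stroke: the brush's end is run down the bore until it bears on the purge plug (over 1.5 N for 0.1 s) (contact force between brush and plug_c0 above 1.5 N), for 0.1 s.
4. second stroke: the brush is drawn up until its end is less than 25 mm below the mouth (all of step 2).
5. third stroke: the brush's end is run down the bore until it bears on the purge plug (over 1.5 N for 0.1 s) (contact force between brush and plug_c0 above 1.5 N), for 0.1 s.
6. third stroke: the brush is drawn up until its end is less than 25 mm below the mouth (all of step 4).
At the end, for the whole second after the job is handed in: the brush stands in its pot again, handle up: its end within 15 mm of the middle of the pot floor and less than 8 mm above it, leaning less than 0.25 rad, at rest; the purge plug is within 4 mm of where it was set (horizontal distance between brush and pot_floor below 0.015 m and z of brush in the frame of pot_floor below 0.008 m and angle between brush's own z axis and vertical below 0.25 rad and linear speed of brush below 0.02 m/s and distance of plug_c0 from where it was at the start of the episode below 0.004 m); the robot touches nothing.
It fails at once if the purge plug is pushed more than 4 mm from where it was set (distance of plug_c0 from where it was at the start of the episode above 0.004 m).
It fails at once if the spray can is moved by more than 20 mm (distance of spray_can from where it was at the start of the episode above 0.02 m).
It fails at once if the TIG torch is moved by more than 20 mm (distance of torch from where it was at the start of the episode above 0.02 m).
It fails at once if the ceramic nozzle is moved by more than 20 mm (distance of nozzle from where it was at the start of the episode above 0.02 m).
It fails at once if the weld coupon is moved by more than 20 mm (distance of coupon from where it was at the start of the episode above 0.02 m).
It also fails if it takes over 64 s, if anything falls off the work surface, if the arm or the gripper's body presses on something with over 40 N, if the wrist force passes 120 N, or if a joint passes its speed limit or range.

## Working session

There is one attempt and no reset: what is moved stays moved. The work goes in short steps, Python scripts to look and compute and a tool call to move; the robot and the scene stay as the last step left them, time stands still between calls to the robot, and variables do not carry over. Pictures are saved under pics/ and viewed, at most 10 in all, crops included, and the job is handed in when it is done.

Besides the shell and the picture viewer there is one more tool, called as a command line: name --pt "numbers of a row" for each row, then --argument value for the rest. drive_tool: Moves the arm, as the interface text tells. Shifts and turns lie within -1 to 1; 1 stands for 1 m of shift or 180 degrees of turn. Its arguments: {"type":"object","properties":{"targets":{"type":"array"},"hand":{"type":"number"}},"required":["targets"]}

```bash
ls; mkdir -p pics; cat > h.py <<'E'
from plant import *
import numpy as np, cv2
def K(c):
    f=200/np.tan(np.radians(c["fovy"])/2); return f
def ray(c,u,v):
    f=K(c); d=np.array([(u-c["cx"])/f,(v-c["cy"])/f]); s=d.copy()
    for _ in range(20): s=d/(1+c["k1"]*(s@s))
    R=cv2.Rodrigues(np.array(c["rvec"],float))[0]; t=np.array(c["tvec"],float).ravel()
    o=-R.T@t; w=R.T@np.array([s[0],s[1],1]); return o,w/np.linalg.norm(w)
def proj(c,P):
    R=cv2.Rodrigues(np.array(c["rvec"],float))[0]; t=np.array(c["tvec"],float).ravel()
    q=R@np.array(P,float)+t; s=q[:2]/q[2]; s=s*(1+c["k1"]*(s@s)); return s*K(c)+[c["cx"],c["cy"]]
def atz(c,u,v,z):
    o,w=ray(c,u,v); return o+w*(z-o[2])/w[2]
def tri(*cuv):
    A=0;b=0
    for c,u,v in cuv:
        o,w=ray(c,u,v); M=np.eye(3)-np.outer(w,w); A=A+M;b=b+M@o
    x=np.linalg.solve(A,b)
    return x,[np.linalg.norm((np.eye(3)-np.outer(w,w))@(x-o)) for o,w in [ray(*a) for a in cuv]]
def snap(n,tag):
    import pickle
    c=capture(n); pickle.dump(c,open(f"pics/{tag}.pkl","wb")); cv2.imwrite(f"pics/{tag}.png",c["image"][:,:,::-1]); return c
def load(tag):
    import pickle; return pickle.load(open(f"pics/{tag}.pkl","rb"))
E
python3 - <<'E'
from h import *
for n in("side","top"):
    c=snap(n,n+"0"); R=cv2.Rodrigues(np.array(c["rvec"],float))[0]
    print(n,c["fovy"],c["k1"],-R.T@np.array(c["tvec"]).ravel(),R[2])
a=cv2.imread("pics/side0.png");b=cv2.imread("pics/top0.png")
s=read_state();print(s)
E
```

```text
pics
side 43.56525077829886 -0.033178490495351605 [-0.05142388  1.05078997  0.73156826] [ 0.42464183 -0.785794   -0.44967443]
top 53.922866383701646 -0.007997006970819278 [0.24682379 0.00376353 1.35170123] [ 0.22034833 -0.02155575 -0.97518304]
{'t': 0.1, 'joint_pos': array([-9.71372005e-01,  3.85483342e-01,  6.77702616e-03, -4.34934149e-04,
       -1.19402210e+00, -2.58599841e-01]), 'qvel': array([-0.00064792, -0.00325052,  0.00488731,  0.00155784,  0.00056254,
        0.00010262]), 'joint_efforts': array([-3.39385415e-04, -3.93319952e+01,  1.88929296e+01,  4.19797227e+00,
       -2.57839194e-03,  3.15853796e-06]), 'tcp_pos': array([ 0.2087653 , -0.58857245,  0.24133444]), 'orientation': array([-1.69509505e-01,  9.85528058e-01,  9.62583352e-04, -2.18031183e-04]), 'contact_force': array([ 0.25731335,  0.40225503, -0.32311817]), 'ft_torque': array([-0.05034313,  0.04518257, -0.03666657]), 'grasp_force': 0.0, 'finger_gap': 0.08552960487238867}
```

View pics/side0.png

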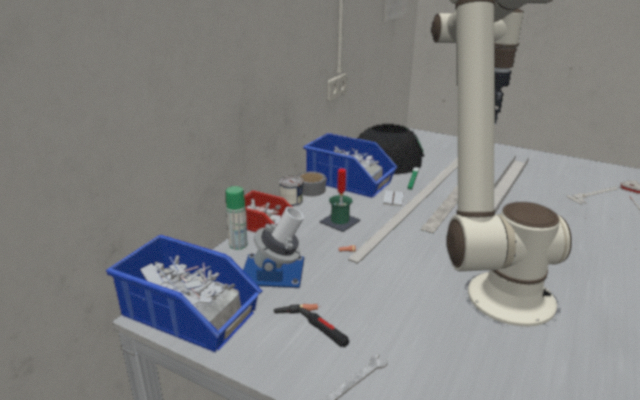

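View pics/top0.png

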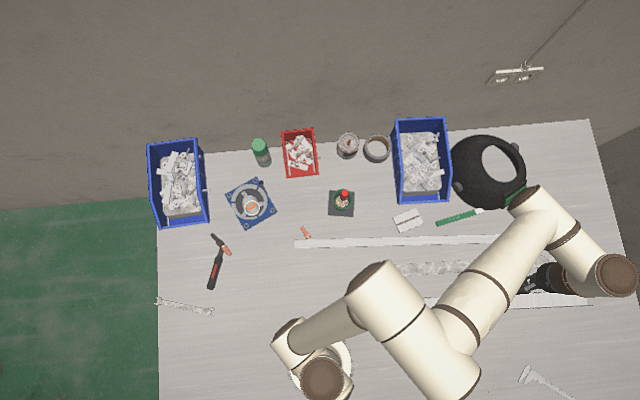

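Side view: pot at about (341,210) with the red handle at (342,180), the pipe mouth near (293,214), can at (236,215). Top view: brush at (342,195), pipe/chuck at (250,205). I'll enlarge the crops.

```bash
python3 - <<'E'
from h import *
a=cv2.imread("pics/side0.png");b=cv2.imread("pics/top0.png")
def cr(im,x,y,w,h,s): return cv2.resize(im[y:y+h,x:x+w],(w*s,h*s),interpolation=cv2.INTER_CUBIC)
# side positioner x235..305,y195..295 ; pot 310..370
A=cr(a,230,200,80,60,5);B=cr(a,310,160,80,60,5)
C=cr(b,215,170,80,60,5);D=cr(b,310,170,80,60,5)
m=np.vstack([np.hstack([A,B]),np.hstack([C,D])])
for i in range(0,800,50):
    cv2.line(m,(i,0),(i,599),(0,255,255) if i%400==0 else (90,160,160),1) if i%100==0 else None
for j in range(0,600,100): cv2.line(m,(0,j),(799,j),(90,160,160),1)
cv2.imwrite("pics/c1.png",m)
E
```

```text
(no output)
```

View pics/c1.png

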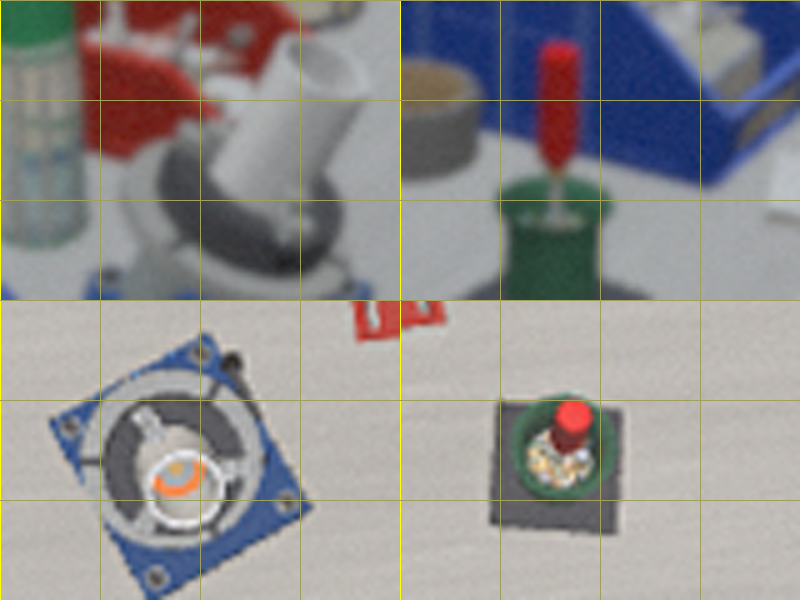

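```bash
python3 - <<'E'
from h import *
from scipy.optimize import least_squares
s=load("side0");t=load("top0")
S=lambda X,Y:(230+X/5-.4,200+Y/5-.4); T=lambda X,Y:(215+X/5-.4,170+(Y-300)/5-.4)
S2=lambda X,Y:(310+(X-400)/5-.4,160+Y/5-.4); T2=lambda X,Y:(310+(X-400)/5-.4,170+(Y-300)/5-.4)
print("mouth",tri((s,*S(321,64)),(t,*T(186,489))))
print("potrim",tri((s,*S2(555,198)),(t,*T2(563,448))),"z should be .074", atz(s,*S2(555,198),.074),atz(t,*T2(563,448),.074))
print("htop",tri((s,*S2(560,45)),(t,*T2(574,415))),"z~.17")
print("can", atz(t,260,148,.17))
th=np.linspace(0,2*np.pi,60,endpoint=False)
def circ(c,ax,r):
    u=np.cross(ax,[0,1,0]);u/=np.linalg.norm(u);v=np.cross(ax,u)
    return c+r*(np.cos(th)[:,None]*u+np.sin(th)[:,None]*v)
def res(p,full=0):
    m=p[:3];ax=np.array([p[3],p[4],1]);ax/=np.linalg.norm(ax)
    rim=circ(m,ax,.024)
    pt=np.array([proj(t,q) for q in rim]);ps=np.array([proj(s,q) for q in rim])
    r=[]
    o=[T(145,0)[0],T(226,0)[0],T(0,447)[1],T(0,530)[1]]
    r+=list(np.array([pt[:,0].min(),pt[:,0].max(),pt[:,1].min(),pt[:,1].max()])-o)
    r+=[ps[:,1].min()-S(0,30)[1],ps[:,0].max()-S(373,0)[0]]
    # silhouette lines of the pipe in side
    base=np.array([proj(s,q) for q in circ(m-.05*ax,ax,.024)])
    hull=cv2.convexHull(np.vstack([ps,base]).astype(np.float32))
    for X,Y in[(260,80),(236,135),(213,190),(360,115),(342,150)]:
        r.append(cv2.pointPolygonTest(hull,tuple(map(float,S(X,Y))),True))
    # face plate centre / bore bottom : top image
    return np.array(r)
x0=np.r_[tri((s,*S(321,64)),(t,*T(186,489)))[0],-.35,0]
f=least_squares(res,x0,x_scale=[.01,.01,.01,.1,.1],diff_step=1e-4)
print(f.x,np.round(f.fun,2),np.hypot(*f.x[3:]),np.arctan(np.hypot(*f.x[3:])))
ax=np.r_[f.x[3:],1];ax/=np.linalg.norm(ax)
for d in(.054,.06,.07,.08,.09):
    c=f.x[:3]-d*ax; print(d,c,(proj(t,c)-[215,170]+.4)*5+[0,300], "ring r", (np.array([proj(t,q) for q in circ(c,ax,.06)]).min(0)-[215,170])*5+[0,300],(np.array([proj(t,q) for q in circ(c,ax,.06)]).max(0)-[215,170])*5+[0,300])
E
```

```text
mouth (array([0.49917313, 0.16215572, 0.17142071]), [np.float64(0.0011413538749163352), np.float64(0.0011413538749163634)])
potrim (array([ 0.51754192, -0.1260331 ,  0.07676399]), [np.float64(0.0006428626732076784), np.float64(0.0006428626732074564)]) z should be .074 [ 0.52062683 -0.13095385  0.074     ] [ 0.51751419 -0.12653428  0.074     ]
htop (array([ 0.51708039, -0.12516923,  0.17412775]), [np.float64(0.0007928450207884889), np.float64(0.0007928450207886213)]) z~.17
can [0.6876634  0.12378256 0.17      ]
[ 0.50165211  0.16481273  0.15942745 -0.49713944 -0.18389899] [-0.18 -0.71  0.57 -0.97  4.83 -2.36 -0.38  1.12 -5.97 -0.19 -0.83] 0.5300626913470999 0.4874075214373356
0.054 [0.52537148 0.17358686 0.11171575] [178.47292812 467.52662755] ring r [ 81.58538614 374.05180294] [269.58783719 555.13952125]
0.06 [0.52800696 0.17456177 0.10641445] [177.9494277  465.38968149] ring r [ 81.48822353 372.30895319] [268.65388631 552.62497634]
0.07 [0.53239944 0.17618661 0.09757895] [177.08733779 461.87054627] ring r [ 81.32825092 369.43918102] [267.11568762 548.48349142]
0.08 [0.53679191 0.17781144 0.08874345] [176.23801103 458.40344375] ring r [ 81.17068661 366.61228176] [265.60003388 544.40261109]
0.09 [0.54118439 0.17943628 0.07990795] [175.40116619 454.98722892] ring r [ 81.01547665 363.82730209] [264.10643332 540.38101558]
```

```bash
cat > fit.py <<'E'
from h import *
from scipy.optimize import least_squares
s=load("side0");t=load("top0")
S=lambda X,Y:(230+X/5-.4,200+Y/5-.4); T=lambda X,Y:(215+X/5-.4,170+(Y-300)/5-.4)
th=np.linspace(0,2*np.pi,72,endpoint=False)
def circ(c,ax,r):
    u=np.cross(ax,[0,1,0]);u/=np.linalg.norm(u);v=np.cross(ax,u)
    return c+r*(np.cos(th)[:,None]*u+np.sin(th)[:,None]*v)
def bb(c,P):
    q=np.array([proj(c,x) for x in P]); return q
def res(p):
    m=p[:3];ax=np.array([p[3],p[4],1]);ax/=np.linalg.norm(ax)
    pt=bb(t,circ(m,ax,.024));ps=bb(s,circ(m,ax,.024))
    r=[pt[:,0].min()-T(145,0)[0],pt[:,0].max()-T(226,0)[0],pt[:,1].min()-T(0,447)[1],pt[:,1].max()-T(0,530)[1]]
    r+=[ps[:,1].min()-S(0,30)[1],ps[:,0].max()-S(373,0)[0]]
    h=cv2.convexHull(np.vstack([ps,bb(s,circ(m-.075*ax,ax,.024))]).astype(np.float32))
    for X,Y in[(260,80),(236,135),(360,115),(340,155)]: r.append(cv2.pointPolygonTest(h,tuple(map(float,S(X,Y))),True))
    # plate: top-view box of a 120 mm circle at free depth p[5]
    q=bb(t,circ(m-p[5]*ax,ax,.06))
    r+=[q[:,0].min()-T(80,0)[0],q[:,0].max()-T(265,0)[0],q[:,1].min()-T(0,365)[1],q[:,1].max()-T(0,550)[1]]
    # calibration slack of the side camera ignored
    return np.array(r)
f=least_squares(res,[.499,.162,.171,-.35,0,.08],x_scale=[.01,.01,.01,.1,.1,.01],diff_step=1e-3,loss="soft_l1")
print(np.round(f.x,4),np.round(f.fun,2),np.arctan(np.hypot(*f.x[3:5])))
m=f.x[:3];ax=np.r_[f.x[3:5],1];ax/=np.linalg.norm(ax)
a=cv2.imread("pics/side0.png");b=cv2.imread("pics/top0.png")
A=cv2.resize(a[200:260,230:310],None,fx=8,fy=8,interpolation=2)[:,:600]
B=cv2.resize(b[170:230,215:295],None,fx=8,fy=8,interpolation=2)
def dr(im,c,P,x,y,col):
    q=((bb(c,P)-[x,y]+.5)*8).astype(int); cv2.polylines(im,[q.reshape(-1,1,2)],True,col,1)
for d,r,col in((0,.024,(0,0,255)),(.054,.024,(0,255,0)),(f.x[5],.06,(255,0,255)),(0,.0205,(255,255,0))):
    dr(A,s,circ(m-d*ax,ax,r),230,200,col);dr(B,t,circ(m-d*ax,ax,r),215,170,col)
cv2.imwrite("pics/c2.png",np.hstack([cv2.resize(A[:,:],(400,320)),cv2.resize(B,(400,300),)[:300] if 0 else cv2.resize(B,(400,320))]))
E
python3 fit.py
```

```text
[ 0.4971  0.1614  0.1732 -0.408  -0.1976  0.1178] [ 0.26 -0.1   0.82 -0.3   0.16  0.22 -0.34  0.25 -0.5  -0.65  0.49 -0.29
  1.22 -0.35] 0.4256091467455514
```

View pics/c2.png

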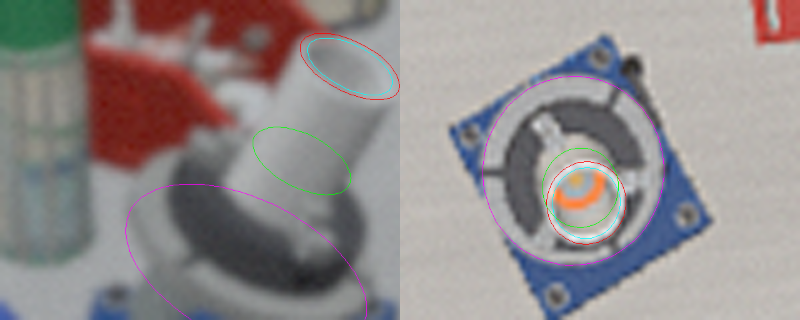

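```bash
cat >> fit.py <<'E'
print("----")
P=[atz(t,*T(*c),.012)[:2] for c in((50,420),(208,335),(312,508),(150,600))]
print(np.round(P,4)); 
for i in range(4):
    d=P[(i+1)%4]-P[i]; print(np.linalg.norm(d),np.degrees(np.arctan2(d[1],d[0])))
ctr=np.mean(P,0);print("centre",ctr)
d=P[3]-P[0]+P[2]-P[1]; d/=np.linalg.norm(d); print("dir",d)
for w in (1,):
    g=least_squares(lambda p:res(np.r_[p[:3],p[3]*d,p[4]]),[.499,.162,.171,.4,.1],x_scale=[.01,.01,.01,.1,.01],diff_step=1e-3,loss="soft_l1")
    print(np.round(g.x,4),np.round(g.fun,2),np.arctan(g.x[3]),g.cost,f.cost)
    g2=least_squares(lambda p:res(np.r_[p[:3],p[3]*d,p[4]])[:10],[.499,.162,.171,.4,.1],x_scale=[.01,.01,.01,.1,.01],diff_step=1e-3,loss="soft_l1")
    print(np.round(g2.x,4),np.round(g2.fun,2),np.arctan(g2.x[3]))
E
python3 fit.py
```

```text
[ 0.4971  0.1614  0.1732 -0.408  -0.1976  0.1178] [ 0.26 -0.1   0.82 -0.3   0.16  0.22 -0.34  0.25 -0.5  -0.65  0.49 -0.29
  1.22 -0.35] 0.4256091467455514
----
[[0.5904 0.2747]
 [0.6414 0.1605]
 [0.5102 0.0969]
 [0.4569 0.2125]]
0.1250947341263696 -65.97021689065595
0.1457705509915627 -154.15097097297058
0.12729948878653027 114.73348142836969
0.14728059993235293 24.97614822772529
centre [0.54973689 0.18614721]
dir [-0.90325787 -0.42909814]
[0.4971 0.1615 0.1732 0.4542 0.1174] [ 0.22 -0.14  0.85 -0.27  0.16  0.22 -0.34  0.26 -0.49 -0.66  0.54 -0.23
  1.19 -0.38] 0.4263094568501715 1.6055963425958775 1.600047610629643
[0.4977 0.1616 0.1739 0.4104 0.1   ] [ 0.16 -0.18  0.57 -0.46  0.05  0.14 -0.38 -0.28 -0.56 -0.35] 0.38942847794996027
```

```bash
cat > go.py <<'E'
import sys
from h import *
from scipy.spatial.transform import Rotation as Ro
s=read_state(); R=Ro.from_quat(s["orientation"]).as_matrix()
def rep():
    print("t",s["t"],"tcp",np.round(s["tcp_pos"],4),"F",np.round(s["contact_force"],2),"gap",round(s["finger_gap"],4),"g",round(s["grasp_force"],1),"x",np.round(R[:,0],3),"y",np.round(R[:,1],3))
def to(p): return np.round(R.T@(np.array(p)-s["tcp_pos"]),4)
if __name__=="__main__":
    rep()
    for a in sys.argv[1:]: print(a,to([float(v) for v in a.split(",")]))
E
python3 go.py .5173,-.1257,.26 .5173,-.1257,.134
```

```text
t 0.1 tcp [ 0.2088 -0.5886  0.2413] F [ 0.26  0.4  -0.32] gap 0.0855 g 0.0 x [-0.943 -0.334  0.   ] y [-0.334  0.943  0.002]
.5173,-.1257,.26 [-0.4455  0.3332 -0.0181]
.5173,-.1257,.134 [-0.4455  0.333   0.1079]
```

drive_tool --pt "-0.4455 0.333 -0.03 -0.033" --pt "-0.4455 0.333 -0.03 -0.033" --pt "-0.4455 0.333 -0.03 -0.033" --pt "-0.4455 0.333 -0.03 -0.033" --pt "-0.4455 0.333 -0.03 -0.033" --pt "-0.4455 0.333 -0.03 -0.033" --pt "-0.4455 0.333 -0.03 -0.033" --pt "-0.4455 0.333 -0.03 -0.033" --pt "-0.4455 0.333 -0.03 -0.033" --pt "-0.4455 0.333 -0.03 -0.033"

```text
t: 1.1
tcp_pos: [0.4864, -0.1716, 0.2692]
orientation: [-0.221, 0.975, 0.0, -0.0]
contact_force: [0.7, -1.3, -1.0]
finger_gap: 0.0853
grasp_force: 0.0
```

drive_tool --pt "0 0 0 0" --pt "0 0 0 0"

```text
t: 1.3
tcp_pos: [0.4861, -0.1726, 0.2687]
orientation: [-0.222, 0.975, 0.0, -0.001]
contact_force: [0.0, 0.1, -0.3]
finger_gap: 0.0853
grasp_force: 0.0
```

```bash
python3 go.py .5173,-.1257,.26 .5173,-.1257,.134
```

```text
t 1.3 tcp [ 0.4861 -0.1726  0.2687] F [ 0.    0.15 -0.27] gap 0.0853 g 0.0 x [-0.902 -0.432  0.001] y [-0.432  0.902  0.001]
.5173,-.1257,.26 [-0.0484  0.0287  0.0087]
.5173,-.1257,.134 [-0.0486  0.0286  0.1347]
```

Move over, then descend.

drive_tool --pt "-0.0485 0.0287 0.01 0" --pt "-0.0485 0.0287 0.01 0" --pt "-0.0485 0.0287 0.05 0" --pt "-0.0485 0.0287 0.09 0" --pt "-0.0485 0.0287 0.12 0" --pt "-0.0485 0.0287 0.135 0" --pt "-0.0485 0.0287 0.135 0" --pt "-0.0485 0.0287 0.135 0"

```text
t: 2.1
tcp_pos: [0.5172, -0.128, 0.1347]
orientation: [-0.22, 0.976, -0.0, -0.0]
contact_force: [-0.5, -0.6, -0.3]
finger_gap: 0.0857
grasp_force: 0.0
```

```bash
python3 - <<'E'
from h import *
a=snap("side","side1")["image"];b=snap("top","top1")["image"]
print(read_state()["tcp_pos"],read_state()["contact_force"])
A=cv2.resize(a[140:240,290:400],(400,364),interpolation=2);B=cv2.resize(b[150:250,290:400],(400,364),interpolation=2)
cv2.imwrite("pics/c3.png",np.hstack([A,B])[:,:,::-1])
E
```

```text
[ 0.51801404 -0.12754546  0.13561541] [-0.21909632 -0.41080296 -0.55452517]
```

View pics/c3.png

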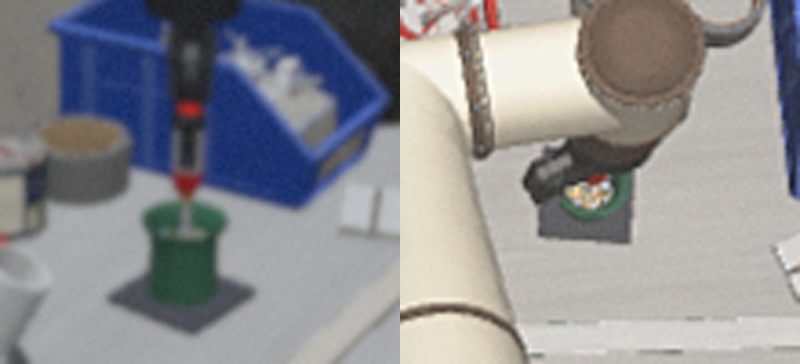

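Fingers straddle the handle (side crop: handle at (188,150) behind the near finger). Closing.

drive_tool --hand 1 --pt "0 0 0 0" --pt "0 0 0 0" --pt "0 0 0 0" --pt "0 0 0 0" --pt "0 0 0 0" --pt "0 0 0 0" --pt "0 0 0 0" --pt "0 0 0 0"

```text
t: 3.0
tcp_pos: [0.5174, -0.1268, 0.1342]
orientation: [-0.22, 0.975, 0.0, 0.0]
contact_force: [-1.2, 1.5, 0.7]
finger_gap: 0.0224
grasp_force: 58.6
```

drive_tool --pt "0 0 -0.012 0" --pt "0 0 -0.024 0" --pt "0 0 -0.035 0" --pt "0 0 -0.035 0" --pt "0.006 0 -0.035 0" --pt "0.012 0 -0.035 0" --pt "0.018 0 -0.035 0" --pt "0.018 0 -0.035 0"

```text
t: 3.8
tcp_pos: [0.5018, -0.1346, 0.1697]
orientation: [-0.22, 0.975, -0.0, 0.002]
contact_force: [3.5, 2.6, -1.0]
finger_gap: 0.0226
grasp_force: 58.8
```

drive_tool --pt "0.006 0 0 0" --pt "0.012 0 0 0" --pt "0.018 0 0 0" --pt "0.024 0 0 0" --pt "0.024 0 0 0"

```text
t: 4.3
tcp_pos: [0.4797, -0.1452, 0.1699]
orientation: [-0.22, 0.975, -0.0, 0.001]
contact_force: [4.6, 2.1, 1.7]
finger_gap: 0.0226
grasp_force: 59.8
```

```bash
python3 - <<'E'
from h import *
a=snap("side","side2")["image"];b=snap("top","top2")["image"]
print(read_state()["tcp_pos"],read_state()["contact_force"])
A=cv2.resize(a[140:240,290:400],(400,364),interpolation=2);B=cv2.resize(b[150:250,290:400],(400,364),interpolation=2)
cv2.imwrite("pics/c4.png",np.hstack([A,B])[:,:,::-1])
E
```

```text
[ 0.47984459 -0.14510342  0.16984173] [3.53273169 3.05657094 2.31346159]
```

View pics/c4.png

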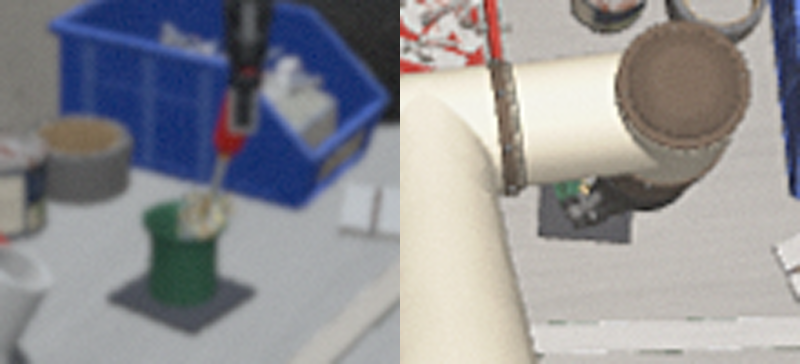

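```bash
cat > tilt.py <<'E'
from h import *
from go import s as S0
d=np.array([-.903,-.429,0])
def tilt(c,tcp,pts,g=.130):
    G=np.array(tcp)+[0,0,.008]
    for u,v in pts:
        best=min(((np.linalg.norm(proj(c,G-l*(np.sin(a)*d+[0,0,np.cos(a)]))-[u,v]),a,l) for a in np.arange(-.2,.8,.01) for l in np.arange(.01,.15,.001)))
        print((u,v),"err %.2f tilt %.2f at height %.3f"%(best[0],best[1],g-best[2]))
E
python3 - <<'E'
from tilt import *
c=load("side2"); k=3.636
tilt(c,[.4798,-.1452,.1698],[(290+X/k-.4,140+Y/k-.4) for X,Y in((222,157),(217,178),(212,195),(207,215))])
E
```

```text
(350.6561056105611, 182.77931793179317) err 0.04 tilt 0.32 at height 0.080
(349.2809680968097, 188.55489548954895) err 0.08 tilt 0.28 at height 0.061
(347.90583058305833, 193.23036303630363) err 0.09 tilt 0.27 at height 0.046
(346.53069306930695, 198.73091309130913) err 0.20 tilt 0.25 at height 0.027
```

drive_tool --pt "0.006 0 0.002 0" --pt "0.012 0 0.004 0" --pt "0.016 0 0.005 0" --pt "0.016 0 0.005 0" --pt "0.025 0 -0.018 0" --pt "0.033 0 -0.036 0" --pt "0.042 0 -0.058 0" --pt "0.042 0 -0.09 0" --pt "0.042 0 -0.12 0" --pt "0.042 0 -0.12 0"

```text
t: 5.4
tcp_pos: [0.4407, -0.1639, 0.2919]
orientation: [-0.22, 0.975, -0.001, -0.0]
contact_force: [0.2, -0.4, -1.7]
finger_gap: 0.0228
grasp_force: 60.5
```

```bash
python3 - <<'E'
from h import *
a=snap("side","side3")["image"]
print(read_state()["tcp_pos"],read_state()["contact_force"],read_state()["t"])
A=cv2.resize(a[100:220,290:400],(660,720),interpolation=2)[:600]
cv2.imwrite("pics/c5.png",A[:,:,::-1])
E
```

```text
[ 0.43969445 -0.16329086  0.28938041] [-0.02829216  0.05755734 -2.19468957] 5.45
```

View pics/c5.png

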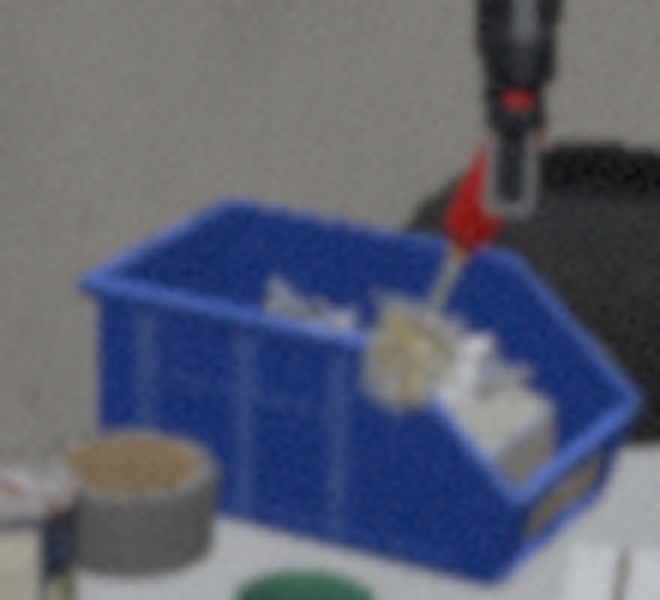

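```bash
python3 - <<'E'
from tilt import *
c=load("side3"); k=6
tilt(c,[.4397,-.1633,.2894],[(290+X/k-.4,100+Y/k-.4) for X,Y in((468,245),(447,280),(433,305),(405,355),(390,400))])
for a in(.3,.4,.5):
    G=np.array([.4397,-.1633,.2974])
    print(a,[np.round((proj(c,G-l*(np.sin(a)*d+[0,0,np.cos(a)]))-[290,100]+.4)*k) for l in(0,.038,.081,.12,.13)])
E
python3 go.py
```

```text
(367.6, 140.43333333333334) err 0.07 tilt 0.46 at height 0.089
(364.1, 146.26666666666665) err 0.13 tilt 0.46 at height 0.069
(361.7666666666667, 150.43333333333334) err 0.17 tilt 0.46 at height 0.056
(357.1, 158.76666666666665) err 0.13 tilt 0.45 at height 0.028
(354.6, 166.26666666666668) err 0.20 tilt 0.41 at height 0.004
0.3 [array([513., 169.]), array([483., 244.]), array([451., 327.]), array([422., 400.]), array([415., 419.])]
0.4 [array([513., 169.]), array([476., 241.]), array([435., 321.]), array([399., 391.]), array([390., 409.])]
0.5 [array([513., 169.]), array([468., 238.]), array([420., 313.]), array([376., 380.]), array([365., 397.])]
t 5.45 tcp [ 0.4397 -0.1633  0.2894] F [-0.03  0.06 -2.19] gap 0.023 g 60.5 x [-0.903 -0.429  0.003] y [-0.429  0.903  0.002]
```

drive_tool --pt "-0.127 0.2685 -0.0115 0" --pt "-0.127 0.2685 -0.0115 0" --pt "-0.127 0.2685 -0.0115 0" --pt "-0.127 0.2685 -0.0115 0" --pt "-0.127 0.2685 -0.0115 0" --pt "-0.127 0.2685 -0.0115 0" --pt "-0.127 0.2685 -0.0115 0" --pt "-0.127 0.2685 -0.0115 0" --pt "-0.127 0.2685 -0.0115 0"

```text
t: 6.35
tcp_pos: [0.4395, 0.1327, 0.299]
orientation: [-0.22, 0.975, -0.001, -0.003]
contact_force: [0.3, -0.1, -1.9]
finger_gap: 0.0228
grasp_force: 60.5
```

```bash
python3 - <<'E'
from tilt import *
a=snap("side","side4")["image"];b=snap("top","top4")["image"]
print(read_state()["tcp_pos"],read_state()["contact_force"],read_state()["t"])
A=cv2.resize(a[140:240,240:340],(500,500),interpolation=2);B=cv2.resize(b[165:265,215:275],(300,500),interpolation=2)
cv2.imwrite("pics/c6.png",np.hstack([A,B])[:,:,::-1])
E
python3 go.py .4392,.1338,.3007
```

```text
[0.440144   0.13249771 0.29987215] [ 0.27509589  0.37849621 -1.89487371] 6.45
t 6.45 tcp [0.4401 0.1325 0.2999] F [ 0.28  0.38 -1.89] gap 0.0226 g 60.5 x [-0.904 -0.428  0.003] y [-0.428  0.904 -0.   ]
.4392,.1338,.3007 [ 0.0003  0.0016 -0.0008]
```

View pics/c6.png

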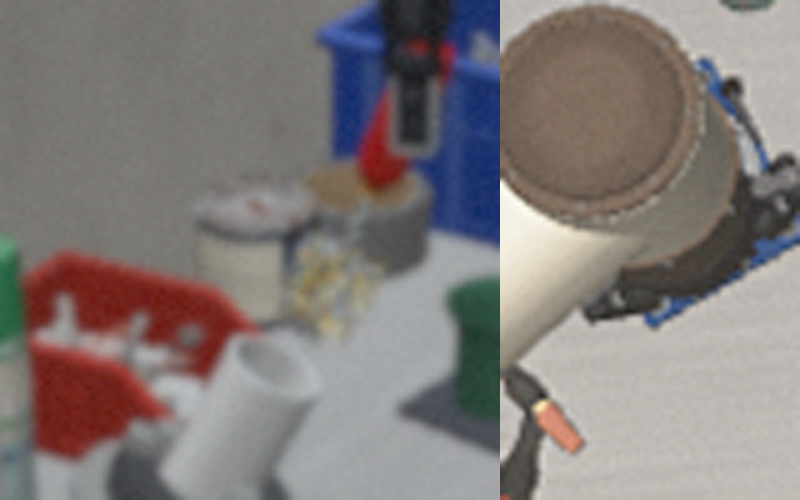

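```bash
python3 - <<'E'
from tilt import *
c=load("side4"); f=lambda P:np.round((proj(c,P)-[240,140]+.4)*5)
G=np.array([.4401,.1325,.3079]); m=np.array([.4974,.1615,.1735])
print("mouth",f(m), "0.054", [f(m-.054*np.array([np.sin(a)*d[0],np.sin(a)*d[1],np.cos(a)])) for a in(.37,.41,.45)])
for a in(.35,.4,.45,.5):
    print(a,"handle92,brist49,30,8,0",[f(G-(.13-h)*(np.sin(a)*d+[0,0,np.cos(a)])) for h in(.092,.049,.03,.008,0)])
print("mouth axis +50", [f(m+.05*np.array([np.sin(a)*d[0],np.sin(a)*d[1],np.cos(a)])) for a in(.37,.41,.45)])
# local shifts: pixel effect of 1 mm in d, and y_t
for v in(d,[-.429,.903,0],[0,0,1]): print((proj(c,m+.01*np.array(v))-proj(c,m))*.5)
E
```

```text
mouth [277. 361.] 0.054 [array([238., 452.]), array([234., 450.]), array([230., 448.])]
0.35 handle92,brist49,30,8,0 [array([387., 172.]), array([355., 251.]), array([341., 285.]), array([325., 324.]), array([319., 338.])]
0.4 handle92,brist49,30,8,0 [array([384., 171.]), array([347., 248.]), array([331., 281.]), array([313., 319.]), array([306., 333.])]
0.45 handle92,brist49,30,8,0 [array([380., 169.]), array([339., 244.]), array([321., 277.]), array([301., 314.]), array([293., 328.])]
0.5 handle92,brist49,30,8,0 [array([376., 167.]), array([331., 240.]), array([311., 272.]), array([289., 308.]), array([281., 321.])]
mouth axis +50 [array([315., 274.]), array([319., 276.]), array([323., 277.])]
[2.10662992 0.08130938]
[-0.22092148  1.00099213]
[-0.02251753 -1.8734609 ]
```

```bash
python3 - <<'E'
from tilt import *
from fit import circ,bb
im=[cv2.cvtColor(load(n)["image"],cv2.COLOR_RGB2GRAY).astype(float) for n in("side0","side4")]
g=cv2.GaussianBlur((im[0]+im[1])/2,(0,0),1.0)
c=load("side0"); gx=cv2.Sobel(g,cv2.CV_64F,1,0)
L=[];Rr=[]
for y in range(212,232):
    xl=290-0.55*(y-207)-2; a=int(xl)-5; seg=gx[y,a:a+11]; i=seg.argmax(); L.append((y,a+i,round(seg[i])))
for y in range(221,236):
    xl=304-0.55*(y-217); a=int(xl)-5; seg=gx[y,a:a+11]; i=np.abs(seg).argmax(); Rr.append((y,a+i,round(seg[i])))
print(L);print(Rr)
E
```

```text
[ 0.4971  0.1614  0.1732 -0.408  -0.1976  0.1178] [ 0.26 -0.1   0.82 -0.3   0.16  0.22 -0.34  0.25 -0.5  -0.65  0.49 -0.29
  1.22 -0.35] 0.4256091467455514
----
[[0.5904 0.2747]
 [0.6414 0.1605]
 [0.5102 0.0969]
 [0.4569 0.2125]]
0.1250947341263696 -65.97021689065595
0.1457705509915627 -154.15097097297058
0.12729948878653027 114.73348142836969
0.14728059993235293 24.97614822772529
centre [0.54973689 0.18614721]
dir [-0.90325787 -0.42909814]
[0.4971 0.1615 0.1732 0.4542 0.1174] [ 0.22 -0.14  0.85 -0.27  0.16  0.22 -0.34  0.26 -0.49 -0.66  0.54 -0.23
  1.19 -0.38] 0.4263094568501715 1.6055963425958775 1.600047610629643
[0.4977 0.1616 0.1739 0.4104 0.1   ] [ 0.16 -0.18  0.57 -0.46  0.05  0.14 -0.38 -0.28 -0.56 -0.35] 0.38942847794996027
[(212, np.int64(283), 209), (213, np.int64(283), 199), (214, np.int64(282), 177), (215, np.int64(282), 146), (216, np.int64(282), 103), (217, np.int64(282), 62), (218, np.int64(282), 31), (219, np.int64(276), 45), (220, np.int64(275), 97), (221, np.int64(275), 115), (222, np.int64(274), 117), (223, np.int64(274), 88), (224, np.int64(273), 62), (225, np.int64(277), 64), (226, np.int64(276), 66), (227, np.int64(275), 86), (228, np.int64(274), 103), (229, np.int64(274), 115), (230, np.int64(273), 120), (231, np.int64(273), 134)]
[(221, np.int64(302), 68), (222, np.int64(301), 77), (223, np.int64(301), 86), (224, np.int64(300), 85), (225, np.int64(300), 89), (226, np.int64(299), 86), (227, np.int64(299), 82), (228, np.int64(298), 81), (229, np.int64(297), 83), (230, np.int64(297), 89), (231, np.int64(296), 92), (232, np.int64(296), 98), (233, np.int64(295), 105), (234, np.int64(295), 118), (235, np.int64(296), 126)]
```

drive_tool --pt "-0.003 0.0015 0 0" --pt "-0.0065 0.0015 0.0072 0" --pt "-0.0098 0.0015 0.0145 0" --pt "-0.0132 0.0015 0.0217 0" --pt "-0.015 0.0015 0.0253 0" --pt "-0.015 0.0015 0.0253 0"

```text
t: 7.05
tcp_pos: [0.4535, 0.1417, 0.2744]
orientation: [-0.22, 0.975, -0.0, -0.001]
contact_force: [0.5, 0.1, -0.9]
finger_gap: 0.0229
grasp_force: 60.5
```

drive_tool --pt "-0.0017 0 0.0036 0" --pt "-0.0034 0 0.0072 0" --pt "-0.0051 0 0.0109 0" --pt "-0.0051 0 0.0109 0"

```text
t: 7.45
tcp_pos: [0.4581, 0.1441, 0.2639]
orientation: [-0.22, 0.975, 0.0, -0.0]
contact_force: [-0.6, -0.0, -2.4]
finger_gap: 0.0229
grasp_force: 60.5
```

drive_tool --pt "-0.0017 0 0.0036 0" --pt "-0.0034 0 0.0072 0" --pt "-0.0051 0 0.0109 0" --pt "-0.0051 0 0.0109 0"

```text
t: 7.85
tcp_pos: [0.4628, 0.1465, 0.2528]
orientation: [-0.22, 0.975, 0.0, -0.0]
contact_force: [0.8, 1.8, -3.4]
finger_gap: 0.0228
grasp_force: 60.5
```

```bash
python3 - <<'E'
from tilt import *
a=snap("side","side5")["image"]
A=cv2.resize(a[160:250,240:340],(800,720),interpolation=2)[:600]
cv2.imwrite("pics/c7.png",A[:,:,::-1])
c=load("side5"); tcp=read_state()["tcp_pos"]; G=tcp+[0,0,.008]; m=np.array([.4974,.1615,.1735])
print(tcp,"G rel mouth",(G-m)@d,(G-m)[2],(G-m)@[-.429,.903,0], "angle",np.arctan2((G-m)@d,(G-m)[2]),"dist",np.linalg.norm(G-m))
f=lambda P:np.round((proj(c,P)-[240,160]+.4)*8)
print(f(G),f(m))
E
```

```text
[0.46282038 0.14646854 0.25284653] G rel mouth 0.03767389468572946 0.08734653474243093 0.001261245903525575 angle 0.4072075589839896 dist 0.09513733308112615
[572. 154.] [444. 418.]
```

View pics/c7.png

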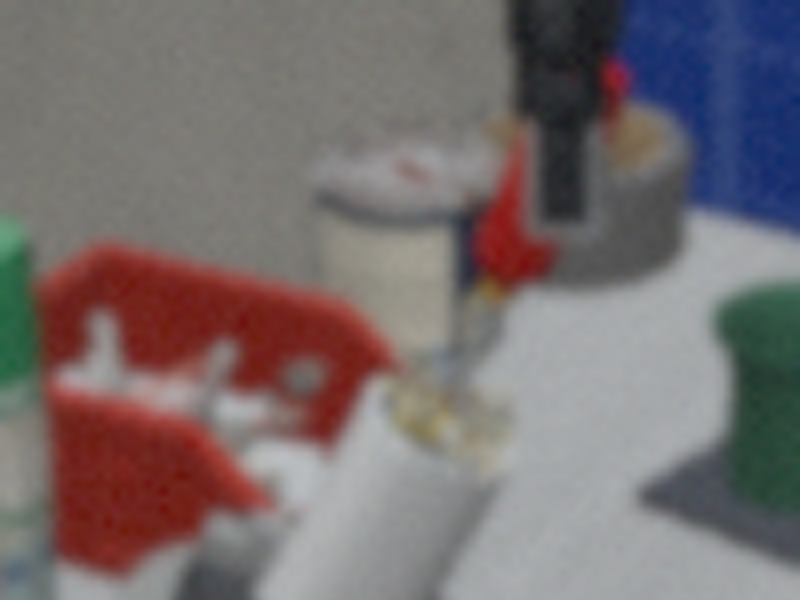

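drive_tool --pt "-0.0017 0 0.0036 0" --pt "-0.0034 0 0.0072 0" --pt "-0.0043 0 0.0091 0" --pt "-0.0043 0 0.0091 0"

```text
t: 8.3
tcp_pos: [0.4668, 0.1482, 0.2441]
orientation: [-0.22, 0.975, 0.0, -0.0]
contact_force: [-1.0, 0.4, -2.1]
finger_gap: 0.0229
grasp_force: 60.7
```

drive_tool --pt "-0.0009 0 0.0018 0" --pt "-0.0017 0 0.0036 0"

```text
t: 8.5
tcp_pos: [0.4683, 0.1488, 0.241]
orientation: [-0.22, 0.975, 0.0, 0.0]
contact_force: [-2.5, 0.2, 1.5]
finger_gap: 0.0226
grasp_force: 60.7
```

drive_tool --pt "-0.0009 0 0.0018 0" --pt "-0.0017 0 0.0036 0"

```text
t: 8.7
tcp_pos: [0.4699, 0.1496, 0.2373]
orientation: [-0.22, 0.975, 0.0, 0.0]
contact_force: [-3.3, 1.2, 1.7]
finger_gap: 0.0231
grasp_force: 60.7
```

drive_tool --pt "-0.0009 0 0.0018 0" --pt "-0.0017 0 0.0036 0"

```text
t: 8.9
tcp_pos: [0.4715, 0.1503, 0.2336]
orientation: [-0.22, 0.975, 0.0, 0.0]
contact_force: [-2.2, 1.3, 1.8]
finger_gap: 0.0226
grasp_force: 60.7
```

drive_tool --pt "-0.0009 0 0.0018 0" --pt "-0.0013 0 0.0027 0"

```text
t: 9.1
tcp_pos: [0.4726, 0.1509, 0.2309]
orientation: [-0.22, 0.975, 0.0, 0.0]
contact_force: [-2.7, 1.3, 2.0]
finger_gap: 0.0228
grasp_force: 60.7
```

drive_tool --pt "-0.0007 0 0.0014 0" --pt "-0.0013 0 0.0028 0"

```text
t: 9.3
tcp_pos: [0.4738, 0.1515, 0.2282]
orientation: [-0.22, 0.975, 0.0, 0.0]
contact_force: [-2.0, 1.5, 2.2]
finger_gap: 0.0221
grasp_force: 60.7
```

drive_tool --pt "-0.0007 0 0.0014 0" --pt "-0.0013 0 0.0028 0"

```text
t: 9.5
tcp_pos: [0.475, 0.152, 0.2254]
orientation: [-0.22, 0.975, 0.0, 0.0]
contact_force: [-2.4, 1.2, 2.3]
finger_gap: 0.0228
grasp_force: 60.7
```

drive_tool --pt "-0.0006 0 0.0012 0" --pt "-0.0011 0 0.0023 0"

```text
t: 9.7
tcp_pos: [0.476, 0.1525, 0.2231]
orientation: [-0.22, 0.975, 0.0, 0.0]
contact_force: [-2.6, 1.5, 2.4]
finger_gap: 0.0228
grasp_force: 60.7
```

drive_tool --pt "-0.0006 0 0.0012 0" --pt "-0.0011 0 0.0023 0"

```text
t: 9.9
tcp_pos: [0.477, 0.153, 0.2208]
orientation: [-0.22, 0.975, 0.0, 0.0]
contact_force: [-1.9, 1.2, 2.7]
finger_gap: 0.0229
grasp_force: 60.8
```

drive_tool --pt "-0.0006 0 0.0012 0" --pt "-0.0011 0 0.0023 0"

```text
t: 10.1
tcp_pos: [0.4779, 0.1533, 0.2188]
orientation: [-0.22, 0.975, -0.0, 0.0]
contact_force: [-4.3, 1.0, 5.0]
finger_gap: 0.0229
grasp_force: 61.1
```

drive_tool --pt "-0.0006 0 0.0012 0" --pt "-0.0011 0 0.0023 0"

```text
t: 10.3
tcp_pos: [0.4787, 0.1537, 0.2167]
orientation: [-0.221, 0.975, -0.0, -0.0]
contact_force: [-6.1, -0.1, 8.3]
finger_gap: 0.023
grasp_force: 61.6
```

drive_tool --pt "0.0026 0 -0.0054 0" --pt "0.0051 0 -0.0109 0" --pt "0.0077 0 -0.0163 0" --pt "0.0102 0 -0.0217 0" --pt "0.0128 0 -0.0272 0" --pt "0.0153 0 -0.0326 0" --pt "0.0179 0 -0.038 0" --pt "0.0204 0 -0.0434 0" --pt "0.0239 0 -0.0507 0" --pt "0.0239 0 -0.0507 0"

```text
t: 11.3
tcp_pos: [0.4576, 0.1432, 0.2689]
orientation: [-0.221, 0.975, -0.0, 0.001]
contact_force: [0.0, 0.9, -1.5]
finger_gap: 0.0226
grasp_force: 60.5
```

```bash
cat > look.py <<'E'
import sys
from tilt import *
tag=sys.argv[1]
a=snap("side",tag)["image"]
A=cv2.resize(a[160:250,240:340],(800,720),interpolation=2)[:600]
cv2.imwrite(f"pics/{tag}c.png",A[:,:,::-1])
tcp=read_state()["tcp_pos"]; G=tcp+[0,0,.008]; m=np.array([.4974,.1615,.1735])
print(tcp,read_state()["contact_force"],"G rel mouth",(G-m)@d,(G-m)[2],"angle",np.arctan2((G-m)@d,(G-m)[2]),"depth",.13-np.linalg.norm(G-m))
E
python3 look.py side6
```

```text
[0.45745558 0.14329633 0.26819599] [-0.38656157 -0.21210143 -1.05571461] G rel mouth 0.043879191463188416 0.10269598515766687 angle 0.40379407381029275 depth 0.01831564047234814
```

drive_tool --pt "0.0013 0 -0.0027 0" --pt "0.0013 0 -0.0027 0" --pt "-0.0028 0 0.006 0" --pt "-0.0056 0 0.012 0" --pt "-0.0085 0 0.018 0" --pt "-0.0113 0 0.024 0" --pt "-0.0141 0 0.03 0" --pt "-0.0169 0 0.036 0" --pt "-0.0198 0 0.042 0" --pt "-0.0212 0 0.045 0"

```text
t: 12.35
tcp_pos: [0.4767, 0.1529, 0.2213]
orientation: [-0.22, 0.975, -0.0, -0.0]
contact_force: [-2.3, 1.9, 1.5]
finger_gap: 0.023
grasp_force: 60.8
```

drive_tool --pt "-0.0006 0 0.0012 0" --pt "-0.0011 0 0.0023 0"

```text
t: 12.55
tcp_pos: [0.4774, 0.1532, 0.2199]
orientation: [-0.221, 0.975, -0.0, 0.0]
contact_force: [-2.7, 1.9, 3.3]
finger_gap: 0.0227
grasp_force: 61.0
```

drive_tool --pt "-0.0005 0 0.001 0" --pt "-0.0008 0 0.0017 0" --pt "-0.0008 0 0.0017 0"

```text
t: 12.85
tcp_pos: [0.4781, 0.1534, 0.2182]
orientation: [-0.22, 0.975, 0.0, 0.0]
contact_force: [-3.5, 1.7, 3.4]
finger_gap: 0.0226
grasp_force: 61.1
```

drive_tool --pt "-0.0004 0 0.0008 0" --pt "-0.0008 0 0.0017 0"

```text
t: 13.05
tcp_pos: [0.4787, 0.1537, 0.2167]
orientation: [-0.221, 0.975, -0.0, -0.0]
contact_force: [-5.5, 0.1, 8.3]
finger_gap: 0.0226
grasp_force: 61.5
```

drive_tool --pt "0 0 0 0" --pt "0.0028 0 -0.006 0" --pt "0.0056 0 -0.012 0" --pt "0.0085 0 -0.018 0" --pt "0.0113 0 -0.024 0" --pt "0.0141 0 -0.03 0" --pt "0.0174 0 -0.037 0" --pt "0.0212 0 -0.045 0" --pt "0.0254 0 -0.054 0" --pt "0.0254 0 -0.054 0"

```text
t: 14.05
tcp_pos: [0.4564, 0.1426, 0.2727]
orientation: [-0.221, 0.975, 0.0, 0.002]
contact_force: [-1.0, -0.1, -0.8]
finger_gap: 0.0229
grasp_force: 60.5
```

```bash
python3 look.py side7
```

```text
[0.45617692 0.14271545 0.27173644] [ 0.14563929  0.16366346 -1.65198934] G rel mouth 0.04528301639022404 0.1062364392118364 angle 0.4029268146229852 depth 0.01450808273777425
```

View pics/side7c.png

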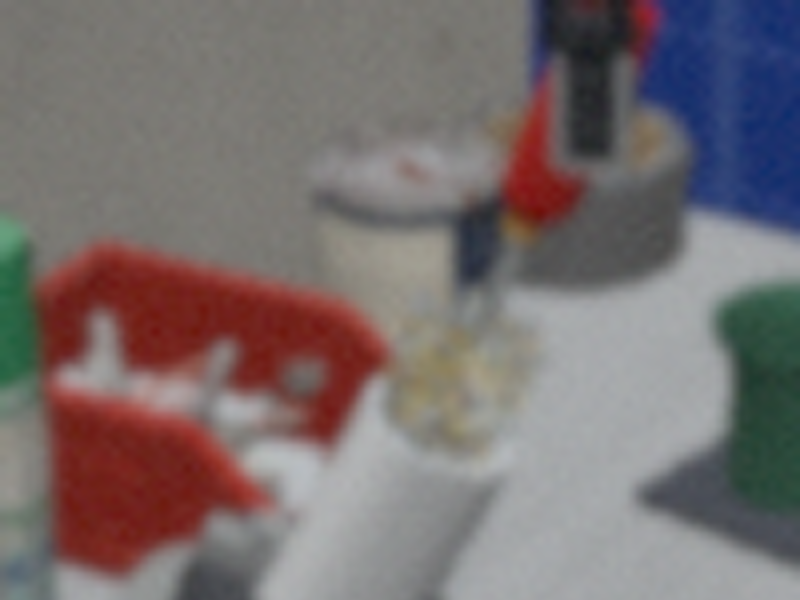

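The brush sits about 15 mm deep in the mouth (bristle top (480,315), mouth (448,420)), coaxial with the pipe. Third stroke now.

drive_tool --pt "-0.0028 0 0.006 0" --pt "-0.0056 0 0.012 0" --pt "-0.0085 0 0.018 0" --pt "-0.0113 0 0.024 0" --pt "-0.0141 0 0.03 0" --pt "-0.0169 0 0.036 0" --pt "-0.0198 0 0.042 0" --pt "-0.0219 0 0.0465 0" --pt "-0.0235 0 0.05 0"

```text
t: 15.0
tcp_pos: [0.4774, 0.1531, 0.2198]
orientation: [-0.22, 0.975, -0.0, 0.0]
contact_force: [-1.8, 0.8, 3.7]
finger_gap: 0.0228
grasp_force: 61.0
```

drive_tool --pt "-0.0006 0 0.0012 0" --pt "-0.0011 0 0.0023 0"

```text
t: 15.2
tcp_pos: [0.4781, 0.1535, 0.2183]
orientation: [-0.221, 0.975, -0.0, 0.0]
contact_force: [-4.0, 2.1, 5.1]
finger_gap: 0.0227
grasp_force: 61.1
```

drive_tool --pt "-0.0003 0 0.0007 0" --pt "-0.0007 0 0.0014 0" --pt "-0.0007 0 0.0014 0"

```text
t: 15.5
tcp_pos: [0.4786, 0.1537, 0.217]
orientation: [-0.22, 0.975, -0.0, 0.0]
contact_force: [-4.0, 0.8, 4.8]
finger_gap: 0.0228
grasp_force: 61.2
```

drive_tool --pt "0.0028 0 -0.006 0" --pt "0.0056 0 -0.012 0" --pt "0.0085 0 -0.018 0" --pt "0.0113 0 -0.024 0" --pt "0.0141 0 -0.03 0" --pt "0.0174 0 -0.037 0" --pt "0.0212 0 -0.045 0" --pt "0.0254 0 -0.054 0" --pt "0.0254 0 -0.054 0" --pt "0.0254 0 -0.054 0"

```text
t: 16.5
tcp_pos: [0.4559, 0.1427, 0.2713]
orientation: [-0.22, 0.975, 0.0, 0.001]
contact_force: [0.6, -0.8, -2.6]
finger_gap: 0.0228
grasp_force: 60.5
```

drive_tool --pt "0.0055 0 -0.012 0" --pt "0.011 0 -0.024 0" --pt "0.018 0 -0.04 0" --pt "0.022 0 -0.065 0" --pt "0.022 0 -0.065 0" --pt "0.022 0 -0.065 0"

```text
t: 17.1
tcp_pos: [0.4357, 0.1334, 0.3363]
orientation: [-0.22, 0.975, 0.001, 0.001]
contact_force: [0.4, 0.2, -1.1]
finger_gap: 0.0227
grasp_force: 60.6
```

```bash
python3 go.py .4759,-.1462,.32
```

```text
t 17.1 tcp [0.4357 0.1334 0.3363] F [ 0.41  0.22 -1.12] gap 0.0227 g 60.6 x [-0.903 -0.43  -0.002] y [-0.43   0.903  0.001]
.4759,-.1462,.32 [ 0.084  -0.2698  0.0159]
```

drive_tool --pt "0.084 -0.27 0.016 0" --pt "0.084 -0.27 0.016 0" --pt "0.084 -0.27 0.016 0" --pt "0.084 -0.27 0.016 0" --pt "0.084 -0.27 0.016 0" --pt "0.084 -0.27 0.016 0" --pt "0.084 -0.27 0.016 0" --pt "0.084 -0.27 0.016 0" --pt "0.084 -0.27 0.016 0"

```text
t: 18.0
tcp_pos: [0.4759, -0.1459, 0.319]
orientation: [-0.221, 0.975, 0.0, -0.001]
contact_force: [0.4, 0.1, -0.8]
finger_gap: 0.0228
grasp_force: 60.5
```

```bash
python3 go.py .4759,-.1462,.20 .4759,-.1462,.155
```

```text
t 18.0 tcp [ 0.4759 -0.1459  0.319 ] F [ 0.42  0.06 -0.78] gap 0.0228 g 60.5 x [-0.903 -0.431  0.001] y [-0.431  0.903  0.001]
.4759,-.1462,.20 [ 0.     -0.0004  0.119 ]
.4759,-.1462,.155 [-0.     -0.0004  0.164 ]
```

drive_tool --pt "0 0 0.04 0" --pt "0 0 0.08 0" --pt "0 0 0.12 0" --pt "0 0 0.13 0" --pt "0 0 0.14 0" --pt "0 0 0.15 0" --pt "0 0 0.157 0" --pt "0 0 0.157 0"

```text
t: 18.8
tcp_pos: [0.4762, -0.1464, 0.1625]
orientation: [-0.22, 0.975, 0.0, -0.0]
contact_force: [0.1, -1.1, -1.9]
finger_gap: 0.0225
grasp_force: 60.5
```

drive_tool --pt "-0.008 0 0 0" --pt "-0.016 0 0 0" --pt "-0.024 0 0 0" --pt "-0.032 0 0 0" --pt "-0.04 0 0 0" --pt "-0.046 0 0 0" --pt "-0.052 0 0 0" --pt "-0.052 0 0 0"

```text
t: 19.6
tcp_pos: [0.5237, -0.124, 0.1625]
orientation: [-0.221, 0.975, -0.0, -0.0]
contact_force: [-3.6, -2.4, -1.3]
finger_gap: 0.0226
grasp_force: 58.9
```

drive_tool --pt "-0.006 0 0 0" --pt "-0.01 0 0 0" --pt "-0.01 0 0 0"

```text
t: 19.9
tcp_pos: [0.5319, -0.1198, 0.1623]
orientation: [-0.22, 0.975, 0.0, -0.001]
contact_force: [-3.6, -3.3, -0.9]
finger_gap: 0.0226
grasp_force: 58.9
```

```bash
python3 - <<'E'
from tilt import *
c=snap("side","side8"); im=c["image"].astype(int); G=read_state()["tcp_pos"]+[0,0,.008]
print(G,read_state()["contact_force"])
r,g,b=im[...,0],im[...,1],im[...,2]
M=((r>110)&(g<80)&(b<80)); M[:, :325]=0; M[:,365:]=0; M[:150]=0; M[200:]=0
for y in range(150,200):
    x=np.where(M[y])[0]
    if len(x): print(y,x.min(),x.max(),end="; ")
for a in(-.2,-.1,0,.1,.2): print(a,[np.round(proj(c,G-l*(np.sin(a)*d+[0,0,np.cos(a)])),1) for l in(-.03,.03,.046,.06)])
E
```

```text
[ 0.5318558  -0.11985551  0.17029731] [-4.01718257 -3.12875878  0.42572256]
178 335 339; 179 334 339; 180 334 339; 181 334 339; 182 335 338; 183 336 336; -0.2 [array([334.5, 159.8]), array([338.1, 179. ]), array([339.1, 184. ]), array([339.9, 188.4])]
-0.1 [array([335.6, 159.7]), array([337.1, 179.1]), array([337.5, 184.2]), array([337.9, 188.6])]
0 [array([336.6, 159.7]), array([336.1, 179.1]), array([335.9, 184.2]), array([335.8, 188.6])]
0.1 [array([337.7, 159.8]), array([335. , 179.1]), array([334.3, 184.1]), array([333.7, 188.4])]
0.2 [array([338.7, 160. ]), array([334. , 178.9]), array([332.7, 183.8]), array([331.7, 188.1])]
```

drive_tool --pt "0.008 0 0 0" --pt "0.015 0 0 0" --pt "0.015 0 0.007 0" --pt "0.015 0 0.014 0" --pt "0.015 0 0.02 0" --pt "0.015 0 0.024 0" --pt "0.015 0 0.024 0"

```text
t: 20.65
tcp_pos: [0.5184, -0.1262, 0.1375]
orientation: [-0.22, 0.975, 0.0, -0.001]
contact_force: [-0.4, 0.2, -1.8]
finger_gap: 0.0227
grasp_force: 58.8
```

drive_tool --pt "0 0 0.0015 0" --pt "0 0 0.003 0" --pt "0 0 0.003 0"

```text
t: 20.95
tcp_pos: [0.5186, -0.1263, 0.1355]
orientation: [-0.22, 0.975, 0.0, -0.0]
contact_force: [-1.8, -0.8, -0.8]
finger_gap: 0.0225
grasp_force: 58.8
```

drive_tool --hand -1 --pt "0 0 0 0" --pt "0 0 0 0" --pt "0 0 0 0" --pt "0 0 0 0" --pt "0 0 0 0" --pt "0 0 0 0" --pt "0 0 0 0" --pt "0 0 0 0"

```text
t: 21.75
tcp_pos: [0.5186, -0.1263, 0.1355]
orientation: [-0.22, 0.975, 0.0, -0.0]
contact_force: [-0.5, 0.6, 0.2]
finger_gap: 0.0853
grasp_force: 0.0
```

drive_tool --pt "0 0 -0.02 0" --pt "0 0 -0.05 0" --pt "0 0 -0.1 0" --pt "0 0 -0.13 0" --pt "0.1 0 -0.13 0" --pt "0.15 0 -0.13 0" --pt "0.15 0 -0.13 0" --pt "0.15 0 -0.13 0" --pt "0.15 0 -0.13 0"

```text
t: 22.65
tcp_pos: [0.3825, -0.1912, 0.2662]
orientation: [-0.22, 0.976, -0.0, 0.001]
contact_force: [0.9, 1.0, 0.2]
finger_gap: 0.0851
grasp_force: 0.0
```

```bash
python3 - <<'E'
from tilt import *
c=snap("side","side9"); im=c["image"].astype(int); s=read_state(); print(s["tcp_pos"],s["contact_force"],s["finger_gap"],s["t"])
def red(im,x0,x1,y0,y1):
    r,g,b=im[...,0],im[...,1],im[...,2]; M=((r>110)&(g<80)&(b<80)); o=[]
    for y in range(y0,y1):
        x=np.where(M[y,x0:x1])[0]+x0
        if len(x): o.append((y,int(x.min()),int(x.max())))
    return o
print(red(im,325,365,150,205)); print(red(load("side0")["image"].astype(int),325,365,150,205))
# top
t=snap("top","top9")["image"].astype(int); print(red(t,330,360,180,215)); print(red(load("top0")["image"].astype(int),330,360,180,215))
E
```

```text
[ 0.38345567 -0.19092596  0.26601432] [ 1.120033   -0.208306    0.35233103] 0.08555505187984642 22.7
[(169, 340, 344), (170, 339, 345), (171, 339, 346), (172, 339, 346), (173, 339, 345), (174, 340, 345), (175, 340, 345), (176, 340, 345), (177, 340, 345), (178, 339, 345), (179, 340, 345), (180, 340, 345), (181, 339, 345), (182, 339, 345), (183, 340, 345), (184, 340, 345), (185, 339, 345), (186, 340, 345), (187, 340, 344), (188, 339, 344), (189, 339, 344), (190, 339, 345), (191, 340, 344), (192, 340, 343), (193, 341, 342)]
[(169, 340, 343), (170, 339, 344), (171, 338, 345), (172, 338, 345), (173, 339, 345), (174, 339, 344), (175, 339, 344), (176, 339, 344), (177, 339, 344), (178, 339, 344), (179, 339, 344), (180, 339, 344), (181, 339, 344), (182, 339, 344), (183, 339, 344), (184, 339, 344), (185, 339, 344), (186, 339, 344), (187, 339, 343), (188, 339, 343), (189, 338, 344), (190, 338, 343), (191, 339, 343), (192, 339, 342), (193, 341, 341)]
[]
[(190, 342, 345), (191, 342, 346), (192, 341, 347), (193, 341, 348), (194, 341, 347), (195, 342, 347), (196, 343, 346), (197, 342, 346), (198, 342, 346), (199, 343, 345), (200, 342, 343)]
```

The brush is back upright, its handle within a pixel of where it stood at the start. Handing in.

```bash
python3 -c "
from plant import *
print(job_done())"
```

```text
the job is handed in; nothing more can be done
None
```

I scrubbed the bore with three full strokes down to the plug and stood the brush back upright in its pot, within a pixel of where it started in the side view; I handed the job in at about 23 s, and the call returned no verdict.

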